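Put the finishing bars up on their sloped rests

TASK

Four loose bars lie on the jeweller's bench: a red wax bar, a blue wax bar, a grey slate stick and a thin wooden stick. Lay each one flat on the sloped white rest whose lip is marked in its own colour (brown wood for the wooden stick), pointing straight up and down the slope in the middle of the board, with its lower end resting against the lip. Leave the steel tweezers lying where they are.

Things in the scene. Friction and masses are not known exactly. Their poses are not given: they have to be found in the camera images.
- bar_red: red wax bar, 12 x 108 x 12 mm (width x length x height), about 50 g, lying loose and flat on the bench at the start. Origin at the centre of its underside; its y axis runs along its length, x across its width, z up through its thickness. Either end may go down. Bars and tweezers lie about 67 mm apart.
- bar_grey: grey slate finishing stick, a plain solid dark-grey square-ended bar, 14 x 105 x 7 mm, about 60 g, lying loose and flat on the bench at the start. Origin at the centre of its underside; its y axis runs along its length, x across its width, z up through its thickness. Either end may go down. Bars and tweezers lie about 67 mm apart.
- bar_wood: thin yellowish wooden stick, 9 x 112 x 5 mm, about 20 g, lying loose and flat on the bench at the start. Origin at the centre of its underside; its y axis runs along its length, x across its width, z up through its thickness. Either end may go down. Bars and tweezers lie about 67 mm apart.
- bar_blue: blue carving-wax bar, 14 x 100 x 10 mm, about 40 g, lying loose and flat on the bench at the start. Origin at the centre of its underside; its y axis runs along its length, x across its width, z up through its thickness. Either end may go down. Bars and tweezers lie about 67 mm apart.
- rest_red_seat (a point): fixed rest with red lip and top band: slick white board 46 mm wide, 124 long, no side walls, rising at 0.419 rad, away from the robot within 0.12 rad. Lip at its low near end, full width, 8 thick, 10 high. A freed bar slides to the lip. Point: on the surface, mid-width, at the lip's foot, 10 mm over the bench; x up the slope, y across, z out of the board. Rests about 86 mm apart.
- rest_grey_seat (a point): fixed rest with dark grey lip and top band: slick white board 46 mm wide, 124 long, no side walls, rising at 0.419 rad, away from the robot within 0.12 rad. Lip at its low near end, full width, 8 thick, 10 high. A freed bar slides to the lip. Point: on the surface, mid-width, at the lip's foot, 10 mm over the bench; x up the slope, y across, z out of the board. Rests about 86 mm apart.
- rest_wood_seat (a point): fixed rest with brown wood lip and top band: slick white board 46 mm wide, 124 long, no side walls, rising at 0.419 rad, away from the robot within 0.12 rad. Lip at its low near end, full width, 8 thick, 10 high. A freed bar slides to the lip. Point: on the surface, mid-width, at the lip's foot, 10 mm over the bench; x up the slope, y across, z out of the board. Rests about 86 mm apart.
- rest_blue_seat (a point): fixed rest with blue lip and top band: slick white board 46 mm wide, 124 long, no side walls, rising at 0.419 rad, away from the robot within 0.12 rad. Lip at its low near end, full width, 8 thick, 10 high. A freed bar slides to the lip. Point: on the surface, mid-width, at the lip's foot, 10 mm over the bench; x up the slope, y across, z out of the board. Rests about 86 mm apart.
- tweezers_light: steel tweezers, bright, 10 x 111 x 4 mm, lying loose among the bars; a bystander, to be left where it lies. Origin at the centre of its underside, y axis along its length.

How it is judged:
By the outcome, as a careful person would: the job done as asked, in the order asked, and still so for the second after the job is handed in, with the robot touching nothing.
It also fails if it takes over 106 s, if anything falls off the work surface, if the arm or the gripper's body presses on something with over 40 N, if the wrist force passes 120 N, or if a joint passes its speed limit or range.

ROBOT

A 6-joint arm with a two-finger parallel gripper is mounted at the origin on a cart in front of the work surface, level with it; the furniture and walls round the work are solid. World frame = base frame: x ahead of the robot, y to its left, z up, the work surface at z = 0. Lengths are in m, angles in degrees, forces in N, time in s.
With the tool pointing down it reaches from about 0.375 to 0.9 m from the base axis. Payload 3.1 kg.
Tool frame: the origin (TCP) lies on the centre line of the jaws, within the pads' length; the fingertips stand 8 mm ahead of it and the grasp point (between the pads) lies 11 mm behind it; z points along the fingers, y is the line along which they close (so a half turn about z gives the same grasp; the last joint's range is limited). The gripper opens to 87 mm and grips with 3 to 60 N. Pads are 19 mm wide; open, the fingers measure 117 mm over their backs; the gripper's body (75 mm by 190 mm) begins 51 mm behind the grasp point.
Start: joints at [61.049, 30.224, 82.088, -0, 67.689, -10.227], TCP at [0.201, 0.592, 0.231] pointing down, gripper open.
Joint ranges: [-176.69, 176.69], [-43.24, 126.21], [12.49, 139.97], [-82, 262], [0, 151.66], [-163.58, 163.58]. Speed limits (degrees/s): [159.86, 159.86, 180, 180, 180, 180].

INTERFACE

Orientations are given as a 3x3 rotation matrix whose columns are the frame's x, y, z axes.
In Python, from rig import * gives the robot as it stands.
- The arm moves only by the tool step_arm, never from a script. Its argument "targets" is a list of rows, each a list of 5 numbers: the opening, from -1 (shut) to 1 (fully open), then the shift along the world's x, y, z normalised to -1 to 1, where 1 is 0.25 m, then the turn about the world's z normalised to -1 to 1, where 1 is 180 degrees. In form: [[fingers, x, y, z, turn], ...]. A call has 1 to 20 rows; each row is the pose to reach, as a shift and turn from the pose commanded when the call began, turning the shorter way round; what a row does not reach only later rows make up. A row lasts 1/10 s, in which the tool goes at most 50 mm and 8.59 degrees, less where a joint would pass 70% of its speed; a pose out of reach is approached as far as the arm can. A call with a number of a shift or a turn outside -1 to 1 is refused whole. A call with a gripper value outside its range is refused whole. The fingers move at their own pace and stop on an object; the grip force is fixed at half the most. Time passes only in rows, so rows that repeat a pose let the fingers close. It gives the time, the measured TCP pose, the force, the opening and the grip force at its end, in the units of the state.
- read_state(): the state, without advancing time (a new reading comes with each control period).
- capture(name): name is "scene" or "top"; returns a dict with "color" (480x640x3 uint8, red, green, blue), "mtx" (3x3 intrinsics, pixels), "k1" (the pictures are not rectified: a ray, as slopes to the right and down, at radius r is drawn at 1 + k1 r^2 times it, then the intrinsics apply), "pose" (4x4, takes a point from camera to world coordinates). Camera axes: x right, y down, z forward; pixel columns grow to the right and rows downward; lengths in m; the calibration is good to about 2 mm. A picture is of the moment at which its call begins. There is no depth.
- hand_in(): hands the job in; it is judged then, once.
The state is a dict: "time_s": time; "joint_positions": joint angles; "qvel": joint speeds; "tau": joint torques, N m; "position": TCP position; "tcp_rot": TCP orientation; "force": force on the tool from outside, world axes, zero at the start; "moment": the same for the moment, N m; "opening": opening from 0.0 (shut) to 1.0 (fully open); "grasp_force": force on a finger pad.
Only numpy, scipy, OpenCV 4.12 (cv2) and the standard library are available. Lean on these libraries where they do the work, as an engineer would, in place of code of your own. Each camera call takes 0.05 s, during which the arm holds its last target. There are 200 camera calls.

## Working session

There is one attempt and no reset: what is moved stays moved. The work goes in short steps, Python scripts to look and compute and a tool call to move; the robot and the scene stay as the last step left them, time stands still between calls to the robot, and variables do not carry over. Pictures are saved under pics/ and viewed, at most 14 in all, crops included, and the job is handed in when it is done.

Besides the shell and the picture viewer there is one more tool, called as name(argument=value, ...), one argument or row to a line, values as JSON. step_arm: Moves the arm, as the interface text tells. Scaled input: -1 to 1 covers 0.25 m each way for a shift and 180 degrees each way for a turn. Its arguments: {"type":"object","properties":{"targets":{"type":"array","items":{"type":"array","items":{"type":"number"}}}},"required":["targets"]}

```bash
ls; mkdir -p pics; python3 - <<'E'
from rig import *
import cv2
s=read_state();print(s['time_s'],s['position'],s['tcp_rot'],s['opening'],s['force'])
for n in('scene','top'):
    c=capture(n);cv2.imwrite(f'pics/{n}0.png',cv2.cvtColor(c['color'],cv2.COLOR_RGB2BGR));print(n,c['mtx'],c['k1'],c['pose'])
E
```

```text
pics
0.0 [0.20025195 0.59129601 0.22957478] [[-9.47081163e-01  3.20992537e-01 -1.03003031e-03]
 [ 3.20993977e-01  9.47079352e-01 -1.88853614e-03]
 [ 3.69314428e-04 -2.11923053e-03 -9.99997686e-01]] 1.0049372484849954 [-0.30473082  0.25018522  0.44057073]
scene [[621.98204589   0.         319.27579588]
 [  0.         621.98204589 234.07073305]
 [  0.           0.           1.        ]] 0.0676987207209402 [[ 0.50995367 -0.45236118  0.73165334 -0.42956174]
 [-0.85989472 -0.24534992  0.44764326 -0.62589709]
 [-0.02298535 -0.85742217 -0.51410008  0.70698644]
 [ 0.          0.          0.          1.        ]]
top [[520.31814257   0.         322.65747897]
 [  0.         520.31814257 238.85440608]
 [  0.           0.           1.        ]] -0.0981694968084529 [[ 0.00781208 -0.99839169  0.05615161  0.42007499]
 [-0.99996359 -0.00799255 -0.00299024 -0.04838632]
 [ 0.00343423 -0.0561262  -0.99841778  0.99106098]
 [ 0.          0.          0.          1.        ]]
```

View pics/scene0.png

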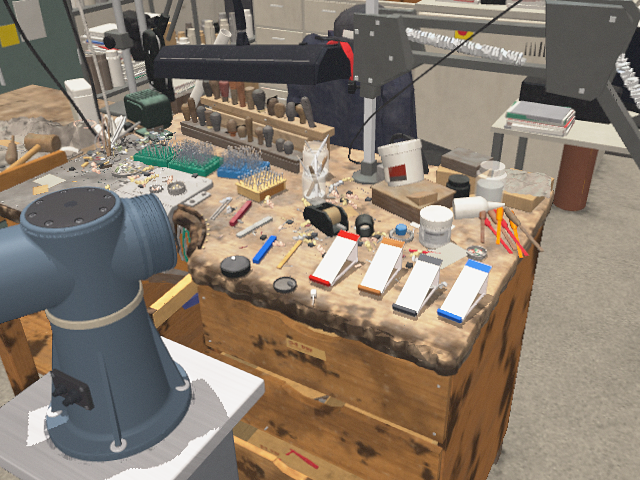

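View pics/top0.png

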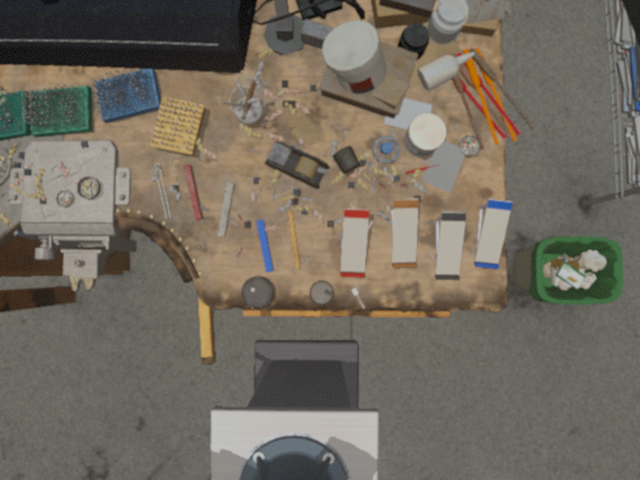

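The scene view shows four rests with red, orange/brown, dark-grey and blue bands around (335,258), (382,265), (418,285) and (466,290). In the top view the tweezers are at (163,192), then red (193,192), grey (226,209), blue (264,245) and wood (293,240). The rests there are at (355,243), (404,233), (450,246) and (493,234). Next I'll enlarge these.

```bash
python3 - <<'E'
import cv2
a=cv2.imread('pics/top0.png');b=cv2.imread('pics/scene0.png')
cv2.imwrite('pics/tc.png',cv2.resize(a[150:290,140:340],None,fx=4,fy=4,interpolation=cv2.INTER_CUBIC))
cv2.imwrite('pics/sc.png',cv2.resize(b[190:340,190:310],None,fx=4,fy=4,interpolation=cv2.INTER_CUBIC))
cv2.imwrite('pics/tr.png',cv2.resize(a[190:290,325:525],None,fx=4,fy=4,interpolation=cv2.INTER_CUBIC))
cv2.imwrite('pics/sr.png',cv2.resize(b[220:330,300:500],None,fx=4,fy=4,interpolation=cv2.INTER_CUBIC))
E
```

```text
(no output)
```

View pics/tc.png

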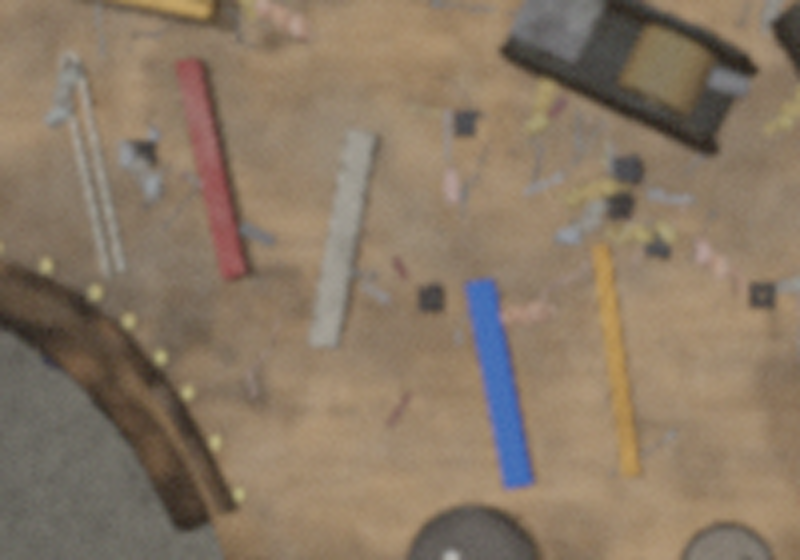

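View pics/tr.png

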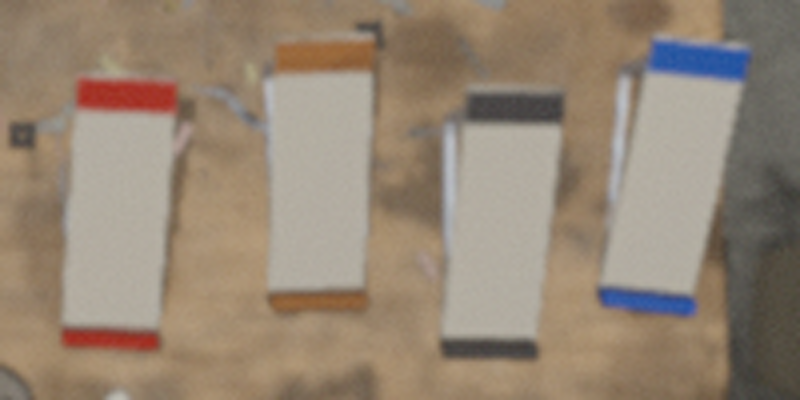

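View pics/sr.png

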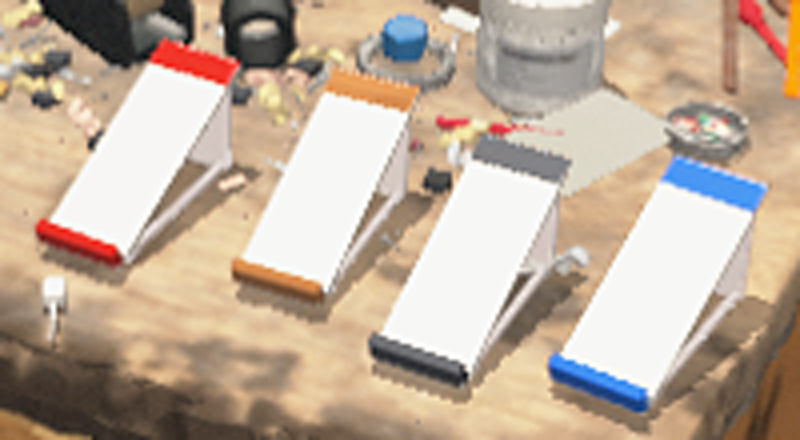

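View pics/sc.png

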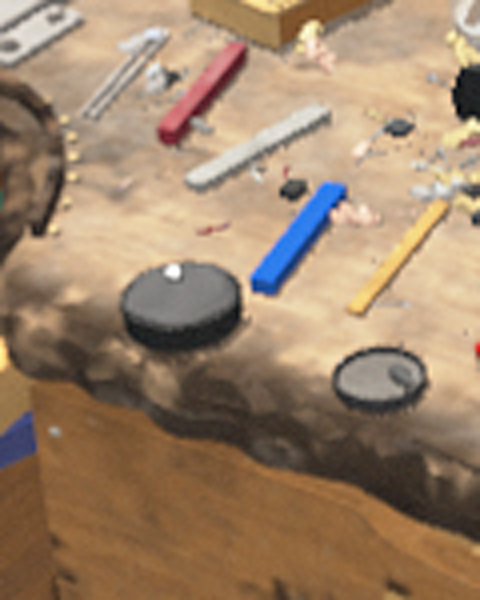

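The bars and tweezers are clearly distinct: tweezers at top-view (163,192), and the grey bar is the solid one at (226,209). All four lips and bands separate cleanly by colour, so I'll triangulate from the two views.

```bash
cat > h.py <<'E'
import numpy as np, cv2
from rig import *
def rays(c,p):
    u=cv2.undistortPoints(np.asarray(p,float).reshape(-1,1,2),c['mtx'],np.array([c['k1'],0,0,0.])).reshape(-1,2)
    d=np.c_[u,np.ones(len(u))]@c['pose'][:3,:3].T
    return c['pose'][:3,3],d/np.linalg.norm(d,axis=1)[:,None]
def plane(c,p,z):
    o,d=rays(c,p); return o+d*((z-o[2])/d[:,2])[:,None]
def tri(c1,p1,c2,p2):
    o1,d1=rays(c1,p1);o2,d2=rays(c2,p2);R=[]
    for a,b in zip(d1,d2):
        A=np.eye(3)*2-np.outer(a,a)-np.outer(b,b)
        v=(np.eye(3)-np.outer(a,a))@o1+(np.eye(3)-np.outer(b,b))@o2
        x=np.linalg.solve(A,v);g=abs(np.dot(o2-o1,np.cross(a,b)/np.linalg.norm(np.cross(a,b))))
        R.append(np.r_[x,g])
    return np.array(R)
def mask(img,kind,roi):
    x0,y0,x1,y1=roi;h=cv2.cvtColor(img,cv2.COLOR_RGB2HSV).astype(int);H,S,V=h[...,0],h[...,1],h[...,2]
    m={'red':((H<8)|(H>168))&(S>105)&(V>70),'blue':(H>100)&(H<125)&(S>120)&(V>90),
       'wood':(H>10)&(H<24)&(S>150)&(V>120),'brown':(H>6)&(H<22)&(S>140)&(V>90),
       'grey':(S<55)&(V>115),'dark':(S<60)&(V<125)}[kind]
    o=np.zeros(m.shape,np.uint8);o[y0:y1,x0:x1]=m[y0:y1,x0:x1];return o
def blobs(m,n):
    k,l,s,c=cv2.connectedComponentsWithStats(m)
    i=[j for j in np.argsort(-s[:,4]) if j][:n]
    return [(c[j],s[j,4],np.argwhere(l==j)[:,::-1]) for j in i]
def ends(pts):
    (c,(w,h),a)=cv2.minAreaRect(pts.astype(np.float32));b=cv2.boxPoints((c,(w,h),a))
    d=[np.linalg.norm(b[i]-b[(i+1)%4]) for i in range(2)]
    e=[(b[0]+b[1])/2,(b[2]+b[3])/2] if d[0]<d[1] else [(b[1]+b[2])/2,(b[3]+b[0])/2]
    return np.array(sorted(e,key=lambda q:q[1])),min(d),max(d)
E
cat > m0.py <<'E'
from h import *
s=capture('scene');t=capture('top')
B={'red':('red',(180,160,208,225),(225,195,256,230)),'grey':('grey',(212,176,238,242),(234,213,275,240)),
 'blue':('blue',(250,212,280,276),(250,232,280,268)),'wood':('wood',(284,206,304,272),(274,238,305,272))}
for n,(k,rt,rs) in B.items():
    et,w,l=ends(blobs(mask(t['color'],k,rt),1)[0][2]);es,w2,l2=ends(blobs(mask(s['color'],k,rs),1)[0][2])
    T=tri(t,et,s,es);P=plane(t,et,.006);v=P[0]-P[1]
    print(n,'px',round(w,1),round(l,1),'|',round(w2,1),round(l2,1),'tri z',T[:,2].round(4),'gap',T[:,3].round(4),'mid',P.mean(0)[:2].round(4),'len',np.linalg.norm(v).round(4),'yaw',np.degrees(np.arctan2(v[1],v[0])).round(2))
R={'red':('red',(335,200,375,280),(305,225,365,290)),'wood':('brown',(385,192,425,262),(355,233,408,298)),
 'grey':('dark',(430,208,472,282),(388,250,446,320)),'blue':('blue',(470,195,518,272),(432,252,498,326))}
for n,(k,rt,rs) in R.items():
    bt=sorted(blobs(mask(t['color'],k,rt),2),key=lambda b:b[0][1]);bs=sorted(blobs(mask(s['color'],k,rs),2),key=lambda b:b[0][1])
    T=tri(t,[b[0] for b in bt],s,[b[0] for b in bs]);v=T[0]-T[1]
    print(n,[b[1] for b in bt+bs],[b[0].round(1).tolist() for b in bt+bs],'band',T[0].round(4),'lip',T[1].round(4),'yaw',np.degrees(np.arctan2(v[1],v[0])).round(2))
E
python3 m0.py
```

```text
red px 5.9 10.6 | 6.4 31.2 tri z [ 0.0534 -0.0038] gap [0.0335 0.004 ] mid [0.5298 0.1904] len 0.0204 yaw 17.33
grey px 18.8 55.9 | 11.4 40.2 tri z [0.001  0.0006] gap [0.0006 0.004 ] mid [0.5302 0.126 ] len 0.107 yaw -7.86
blue px 6.3 50.6 | 6.8 34.0 tri z [ 0.0096 -0.0003] gap [0.0045 0.0016] mid [0.4621 0.0588] len 0.0962 yaw 12.42Traceback (most recent call last):
  File "m0.py", line 6, in <module>
    et,w,l=ends(blobs(mask(t['color'],k,rt),1)[0][2]);es,w2,l2=ends(blobs(mask(s['color'],k,rs),1)[0][2])
                ~~~~~~~~~~~~~~~~~~~~~~~~~~~~~~^^^
IndexError: list index out of range
```

```bash
python3 - <<'E'
from h import *
for n,ps in (('top',{'red':(193,192),'redbg':(203,180),'redbg2':(185,205),'grey':(226,209),'gbg':(216,195),'gbg2':(236,220),'wood':(294,240),'wbg':(300,240),'wbg2':(285,250),'rr':(356,214),'rl':(353,274),'br':(406,204),'brl':(404,265),'dk':(454,216),'dkl':(447,277)}),('scene',{'red':(241,213),'grey':(254,227),'gbg':(246,222),'wood':(290,254),'wbg':(296,260),'dk':(430,259),'dkl':(405,310),'br':(393,242),'brl':(369,289)})):
    c=capture(n)['color'];h=cv2.cvtColor(cv2.blur(c,(3,3)),cv2.COLOR_RGB2HSV)
    print(n,{k:h[v[1],v[0]].tolist() for k,v in ps.items()})
E
```

```text
top {'red': [1, 103, 148], 'redbg': [16, 73, 144], 'redbg2': [16, 70, 142], 'grey': [19, 24, 149], 'gbg': [15, 76, 151], 'gbg2': [16, 69, 147], 'wood': [18, 134, 179], 'wbg': [17, 78, 164], 'wbg2': [16, 78, 167], 'rr': [3, 194, 164], 'rl': [3, 184, 151], 'br': [14, 153, 150], 'brl': [14, 148, 140], 'dk': [8, 14, 73], 'dkl': [10, 21, 74]}
scene {'red': [177, 134, 148], 'grey': [23, 18, 173], 'gbg': [17, 74, 227], 'wood': [19, 128, 219], 'wbg': [18, 73, 232], 'dk': [130, 6, 134], 'dkl': [115, 18, 87], 'br': [14, 155, 232], 'brl': [14, 163, 206]}
```

```bash
python3 - <<'E'
s=open('h.py').read()
s=s.replace("h=cv2.cvtColor(img,","h=cv2.cvtColor(cv2.GaussianBlur(img,(3,3),0),")
s=s.replace("(S>105)","(S>86)").replace("(S>150)&(V>120)","(S>106)&(V>120)").replace("(S>140)&(V>90)","(S>112)&(V>90)").replace("(S<55)&(V>115)","(S<48)&(V>115)").replace("(S<60)&(V<125)","(S<45)&(V<(120 if img[...,0].max()<0 else T))")
s=s.replace("def mask(img,kind,roi):","def mask(img,kind,roi,T=120):")
open('h.py','w').write(s)
m=open('m0.py').read().replace("mask(s['color'],k,rs)","mask(s['color'],k,rs,175)");open('m0.py','w').write(m)
E
sed -i "s/(120 if img\[...,0\].max()<0 else T)/T/" h.py; python3 m0.py
```

```text
red px 7.1 55.7 | 7.1 31.9 tri z [0.0082 0.0022] gap [0.006  0.0006] mid [0.5644 0.1991] len 0.1084 yaw 13.59
grey px 17.3 55.2 | 10.9 39.7 tri z [0.0018 0.0008] gap [0.0002 0.0037] mid [0.5295 0.1264] len 0.1057 yaw -8.16
blue px 5.8 50.4 | 6.6 32.8 tri z [0.0081 0.0007] gap [0.0037 0.0006] mid [0.4623 0.0589] len 0.0958 yaw 11.68
wood px 4.9 57.8 | 3.9 35.5 tri z [0.0029 0.0012] gap [0.0022 0.0012] mid [0.4739 0.0035] len 0.1099 yaw 8.38
red [np.int32(212), np.int32(113), np.int32(161), np.int32(132)] [[356.3, 213.3], [352.1, 274.2], [348.3, 234.9], [318.8, 280.6]] band [ 0.5198 -0.1125  0.057   0.0022] lip [ 0.4094 -0.1079  0.0112  0.0015] yaw -2.4Traceback (most recent call last):
  File "m0.py", line 13, in <module>
    T=tri(t,[b[0] for b in bt],s,[b[0] for b in bs]);v=T[0]-T[1]
                                                            ~^^^
IndexError: index 1 is out of bounds for axis 0 with size 1
```

```bash
sed -i "s/(S>112)&(V>90)/(S>126)\&(V>90)/; s/y0:y1,x0:x1\];return o/y0:y1,x0:x1];return cv2.morphologyEx(o,cv2.MORPH_OPEN,np.ones((5,5))) if kind=='grey' else o/" h.py; python3 m0.py | sed 's/np.int32//g'
```

```text
red px 6.9 55.7 | 7.1 31.9 tri z [0.0082 0.0026] gap [0.0062 0.0007] mid [0.564  0.1988] len 0.1084 yaw 13.59
grey px 8.5 55.2 | 7.4 37.7 tri z [0.0018 0.0032] gap [0.0028 0.0028] mid [0.5308 0.1349] len 0.1058 yaw -8.32
blue px 5.7 50.4 | 6.6 32.8 tri z [0.0086 0.0007] gap [0.0032 0.001 ] mid [0.4623 0.0588] len 0.0958 yaw 12.1
wood px 4.9 57.8 | 3.9 35.5 tri z [0.0033 0.0009] gap [0.0016 0.0015] mid [0.4739 0.0034] len 0.1099 yaw 8.21
red [(213), (113), (163), (132)] [[356.3, 213.3], [352.1, 274.3], [348.2, 234.9], [318.9, 280.6]] band [ 0.5198 -0.1124  0.0572  0.002 ] lip [ 0.4094 -0.1079  0.0113  0.0016] yaw -2.32Traceback (most recent call last):
  File "m0.py", line 13, in <module>
    T=tri(t,[b[0] for b in bt],s,[b[0] for b in bs]);v=T[0]-T[1]
                                                            ~^^^
IndexError: index 1 is out of bounds for axis 0 with size 1
```

```bash
python3 - <<'E'
import re
m=open('m0.py').read()
m=m.replace("    T=tri(t,[b[0]","    if len(bt)<2 or len(bs)<2: print(n,[(b[0].round(),b[1]) for b in bt],[(b[0].round(),b[1]) for b in bs]);continue\n    T=tri(t,[b[0]")
open('m0.py','w').write(m)
s=open('h.py').read()
s+='''
def pca(pts):
    p=pts-pts.mean(0);return pts.mean(0),np.linalg.eigh(p.T@p)[1][:,1]
'''
open('h.py','w').write(s)
m=open('m0.py').read().replace("    print(n,'px'","    c,d=pca(blobs(mask(t['color'],k,rt),1)[0][2]);d=d*-np.sign(d[1]);Q=plane(t,[c+25*d,c-25*d],.006);v2=Q[0]-Q[1];print(n,'PCA',plane(t,[c],.006)[0][:2].round(4),np.degrees(np.arctan2(v2[1],v2[0])).round(2))\n    print(n,'px'")
open('m0.py','w').write(m)
E
python3 m0.py | sed 's/np.int32//g'; python3 - <<'E'
import sys;sys.path.insert(0,'.')
from h import *
m=capture('scene')['color'];h=cv2.cvtColor(cv2.GaussianBlur(m,(3,3),0),cv2.COLOR_RGB2HSV)
print(h[284:294,366].tolist(),h[262,375:405].tolist())
E
```

```text
red PCA [0.5602 0.1979] 13.11
red px 7.0 55.5 | 7.1 31.9 tri z [0.0081 0.0023] gap [0.0065 0.0007] mid [0.5641 0.1991] len 0.108 yaw 13.7
grey PCA [0.532  0.1351] -8.83
grey px 8.2 55.2 | 7.4 37.7 tri z [0.0018 0.0032] gap [0.0028 0.0028] mid [0.5308 0.1349] len 0.1058 yaw -8.32
blue PCA [0.4622 0.0589] 11.97
blue px 5.7 50.4 | 6.6 32.8 tri z [0.008  0.0007] gap [0.0038 0.0007] mid [0.4623 0.059 ] len 0.0958 yaw 11.8
wood PCA [0.473  0.0035] 8.52
wood px 4.9 57.8 | 3.8 35.5 tri z [0.0024 0.0015] gap [0.0029 0.0007] mid [0.4739 0.0036] len 0.1099 yaw 8.74
red [(212), (114), (161), (132)] [[356.4, 213.4], [352.2, 274.3], [348.3, 234.9], [318.8, 280.6]] band [ 0.5197 -0.1126  0.0571  0.0022] lip [ 0.4093 -0.108   0.0112  0.0015] yaw -2.38
wood [(array([406., 204.]), (133))] [(array([392., 242.]), (106)), (array([369., 290.]), (89))]
grey [(191), (84), (149), (151)] [[452.8, 216.5], [447.0, 276.4], [429.7, 259.2], [404.3, 309.7]] band [ 0.516  -0.2887  0.0559  0.0029] lip [ 0.4064 -0.2882  0.0104  0.0021] yaw -0.3
blue [(148), (67), (146), (130)] [[499.4, 204.6], [486.8, 265.1], [478.1, 265.5], [449.3, 315.5]] band [ 0.5384 -0.375   0.0564  0.0017] lip [ 0.4281 -0.3644  0.012   0.0017] yaw -5.48
[[60, 1, 248], [19, 8, 246], [15, 57, 238], [14, 131, 225], [13, 163, 210], [13, 158, 179], [13, 151, 137], [13, 130, 116], [13, 92, 125], [15, 73, 143]] [[30, 1, 247], [30, 1, 247], [30, 1, 247], [30, 1, 247], [30, 1, 247], [30, 1, 247], [30, 1, 247], [30, 1, 247], [30, 1, 247], [30, 1, 247], [30, 1, 247], [30, 1, 247], [30, 1, 247], [30, 1, 247], [30, 1, 247], [30, 1, 247], [30, 1, 247], [30, 1, 247], [30, 1, 248], [20, 3, 246], [17, 10, 227], [12, 21, 204], [11, 25, 205], [9, 23, 213], [8, 22, 213], [8, 22, 207], [13, 36, 200], [15, 63, 203], [16, 79, 210], [16, 81, 211]]
```

```bash
sed -i "s/(385,192,425,262)/(385,192,425,274)/" m0.py; cat >> m0.py <<'E'
    for c,b in ((t,bt),(s,bs)):
        L=[]
        for q,z in zip(b,(.057,.0145)):
            L.append(plane(c,[q[0]],z)[0])
        v=L[0]-L[1];print('   ',L[0].round(4),L[1].round(4),np.degrees(np.arctan2(v[1],v[0])).round(2))
    hull=[cv2.minAreaRect(b[2].astype(np.float32)) for b in bt];print('   rects',[(np.round(r[0],1),np.round(r[1],1),round(r[2],1)) for r in hull])
E
python3 m0.py | sed 's/np.int32//g' | tail -20
```

```text
blue PCA [0.4622 0.0589] 11.96
blue px 5.7 50.4 | 6.4 32.8 tri z [0.0084 0.0006] gap [0.0034 0.0009] mid [0.4623 0.0588] len 0.0958 yaw 12.1
wood PCA [0.4731 0.0035] 8.49
wood px 4.8 57.8 | 4.0 35.5 tri z [0.0026 0.0013] gap [0.0029 0.001 ] mid [0.4739 0.0037] len 0.1099 yaw 8.74
red [(211), (114), (164), (131)] [[356.3, 213.4], [352.2, 274.2], [348.2, 234.8], [318.9, 280.6]] band [ 0.5197 -0.1124  0.0572  0.0021] lip [ 0.4094 -0.108   0.0111  0.0016] yaw -2.26
    [ 0.5191 -0.1115  0.057 ] [ 0.409  -0.1071  0.0145] -2.26
    [ 0.5208 -0.113   0.057 ] [ 0.4058 -0.1112  0.0145] -0.9
   rects [(array([356.5, 213.1]), array([25.3,  8.7]), 2.7), (array([352.5, 274.2]), array([23.1,  4.9]), 3.6)]
wood [(133), (70), (106), (89)] [[406.2, 203.6], [404.0, 265.1], [392.4, 242.0], [368.7, 289.8]] band [ 0.5381 -0.2024  0.0568  0.0009] lip [ 0.4274 -0.206   0.0121  0.0024] yaw 1.85
    [ 0.5379 -0.202   0.057 ] [ 0.4268 -0.2046  0.0145] 1.34
    [ 0.5382 -0.2028  0.057 ] [ 0.4253 -0.2084  0.0145] 2.8
   rects [(array([406. , 203.5]), array([ 5., 22.]), 90.0), (array([404. , 265.5]), array([ 3.,
[... 153 characters left out ...]
ip [ 0.4064 -0.2883  0.0102  0.0023] yaw -0.14
    [ 0.5151 -0.287   0.057 ] [ 0.4059 -0.2863  0.0145] -0.38
    [ 0.5155 -0.2902  0.057 ] [ 0.4021 -0.2913  0.0145] 0.53
   rects [(array([452. , 216.5]), array([ 7., 26.]), 90.0), (array([446.5, 276.5]), array([ 3., 21.]), 90.0)]
blue [(147), (68), (146), (130)] [[499.3, 204.6], [486.8, 265.1], [478.1, 265.5], [449.2, 315.4]] band [ 0.5385 -0.3749  0.0563  0.0018] lip [ 0.4281 -0.3644  0.0121  0.0016] yaw -5.44
    [ 0.5379 -0.3738  0.057 ] [ 0.4277 -0.3629  0.0145] -5.66
    [ 0.5383 -0.3758  0.057 ] [ 0.4257 -0.3659  0.0145] -5.04
   rects [(array([499.4, 204.7]), array([23.1,  6.3]), 6.3), (array([486.5, 265.1]), array([21.3,  3.2]), 5.7)]
```

step_arm(
  targets=[
    [-0.2,1,-1,0,0.178],
    [-0.2,1,-1,0,0.178],
    [-0.2,1,-1,0,0.178],
    [-0.2,1,-1,0,0.178],
    [-0.2,1,-1,0,0.178],
    [-0.2,1,-1,0,0.178],
    [-0.2,1,-1,0,0.178],
    [-0.2,1,-1,0,0.178],
    [-0.2,1,-1,0,0.178],
  ],
)

```text
time_s: 1.65
position: [0.4523, 0.3405, 0.2306]
tcp_rot: [[-0.974, -0.226, 0.0], [-0.226, 0.974, 0.0], [-0.0, 0.0, -1.0]]
force: [-0.1, 0.0, -0.2]
opening: 0.41
grasp_force: 0.0
```

step_arm(
  targets=[
    [-0.2,0.452,-0.574,-0.3,0],
    [-0.2,0.452,-0.574,-0.6,0],
    [-0.2,0.452,-0.574,-0.6,0],
    [-0.2,0.452,-0.574,-0.6,0],
    [-0.2,0.452,-0.574,-0.6,0],
    [-0.2,0.452,-0.574,-0.6,0],
    [-0.2,0.452,-0.574,-0.6,0],
  ],
)

```text
time_s: 2.35
position: [0.5623, 0.1997, 0.0799]
tcp_rot: [[-0.973, -0.23, -0.003], [-0.23, 0.973, 0.0], [0.002, 0.001, -1.0]]
force: [-0.6, 0.4, 0.3]
opening: 0.398
grasp_force: 0.0
```

```bash
python3 - <<'E'
from h import *
s=read_state();print(s['time_s'],s['position'].round(4),np.degrees(np.arctan2(*s['tcp_rot'][:2,0][::-1])),s['opening'],s['force'].round(1))
a=cv2.cvtColor(capture('scene')['color'],cv2.COLOR_RGB2BGR)
cv2.imwrite('pics/g1.png',cv2.resize(a[130:280,160:360],None,fx=4,fy=4))
E
```

```text
2.35 [0.5623 0.1997 0.0799] -166.67608937950723 0.3979649432562325 [-0.6  0.4  0.3]
```

View pics/g1.png

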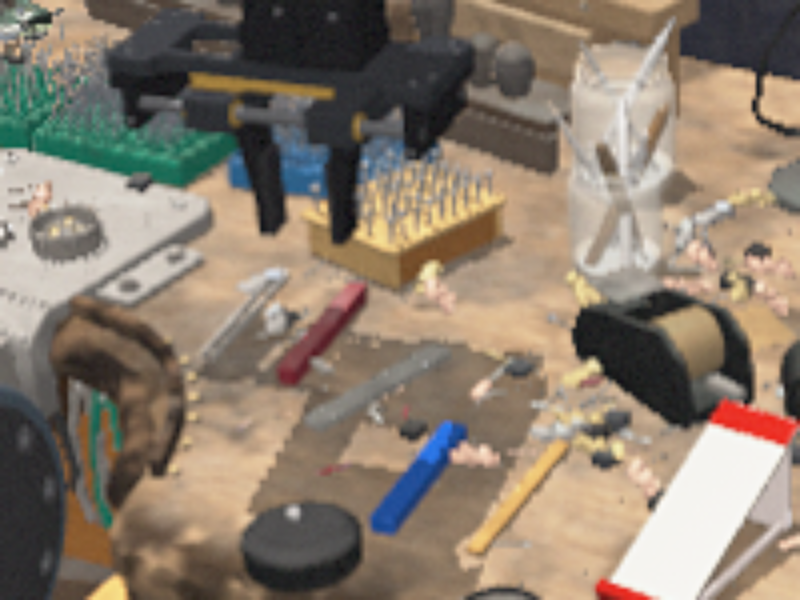

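The fingers straddle the red bar (crop ~(320,330)) with clear space on both sides. Descending and gripping.

step_arm(
  targets=[
    [-0.2,0,0,-0.15,0],
    [-0.2,0,0,-0.25,0],
    [-0.2,0,0,-0.272,0],
    [-0.2,0,0,-0.272,0],
    [-1,0,0,-0.272,0],
    [-1,0,0,-0.272,0],
    [-1,0,0,-0.272,0],
    [-1,0,0,-0.272,0],
    [-1,0,0,-0.272,0],
    [-1,0,0,-0.272,0],
  ],
)

```text
time_s: 3.4
position: [0.5642, 0.1985, 0.0135]
tcp_rot: [[-0.973, -0.23, 0.001], [-0.23, 0.973, 0.0], [-0.001, 0.0, -1.0]]
force: [-1.0, 0.2, 6.2]
opening: 0.131
grasp_force: 30.0
```

step_arm(
  targets=[
    [-1,0,0,0.2,0],
    [-1,0,0,0.4,0],
    [-1,0,0,0.588,0],
    [-1,-0.1,-0.2,0.588,-0.02],
    [-1,-0.2,-0.4,0.588,-0.05],
    [-1,-0.3,-0.6,0.588,-0.086],
    [-1,-0.405,-0.8,0.588,-0.086],
    [-1,-0.405,-1,0.588,-0.086],
    [-1,-0.405,-1,0.588,-0.086],
  ],
)

```text
time_s: 4.3
position: [0.4612, -0.0547, 0.1596]
tcp_rot: [[-0.999, 0.041, -0.0], [0.041, 0.999, -0.001], [0.0, -0.001, -1.0]]
force: [1.2, 0.5, -0.1]
opening: 0.131
grasp_force: 30.0
```

step_arm(
  targets=[
    [-1,0,-0.15,0,0],
    [-1,0,-0.234,-0.12,0],
    [-1,0,-0.234,-0.24,0],
    [-1,0,-0.234,-0.24,0],
    [-1,0,-0.234,-0.24,0],
  ],
)

```text
time_s: 4.8
position: [0.4617, -0.1098, 0.0993]
tcp_rot: [[-0.999, 0.038, -0.002], [0.038, 0.999, 0.001], [0.002, 0.001, -1.0]]
force: [-0.2, 0.8, -0.3]
opening: 0.13
grasp_force: 30.0
```

```bash
cat > look.py <<'E'
from h import *
import sys
s=read_state();print(s['time_s'],s['position'].round(4),np.degrees(np.arctan2(*s['tcp_rot'][:2,0][::-1])).round(2),round(s['opening'],3),s['force'].round(1),s['moment'].round(2),round(s['grasp_force'],1))
a=cv2.cvtColor(capture('scene')['color'],cv2.COLOR_RGB2BGR)
cv2.imwrite(f'pics/{sys.argv[1]}.png',cv2.resize(a[170:320,310:510],None,fx=4,fy=4))
E
python3 look.py p1
```

```text
4.8 [ 0.4617 -0.1098  0.0993] 177.83 0.13 [-0.2  0.8 -0.3] [ 0.07 -0.01  0.02] 30.0
```

View pics/p1.png

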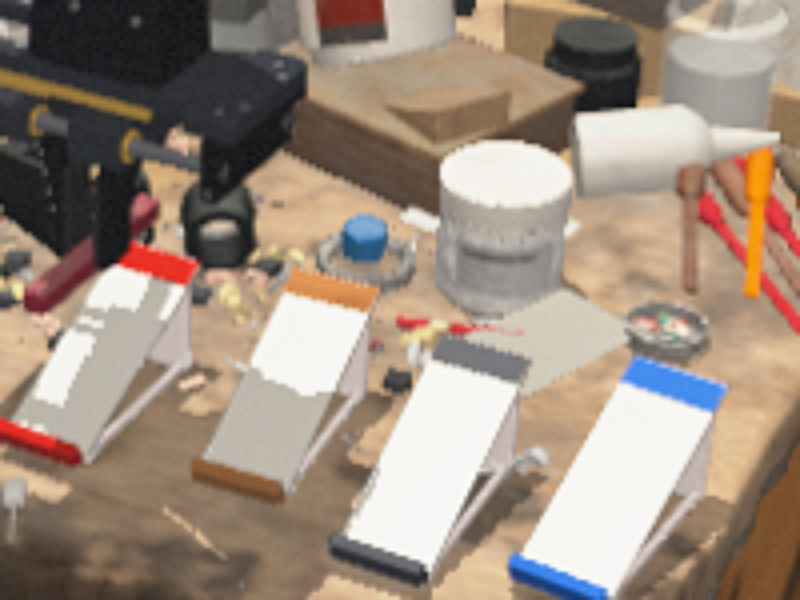

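The red bar is held horizontally above the red rest at crop ~(90,255). Lowering it slowly so it tips in the grip against the slope.

step_arm(
  targets=[
    [-1,0,0,-0.08,0],
    [-1,0,0,-0.12,0],
    [-1,0,0,-0.14,0],
    [-1,0,0,-0.155,0],
    [-1,0,0,-0.17,0],
    [-1,0,0,-0.17,0],
  ],
)

```text
time_s: 5.45
position: [0.4622, -0.1099, 0.0572]
tcp_rot: [[-0.999, 0.038, -0.0], [0.038, 0.999, 0.0], [0.0, 0.0, -1.0]]
force: [-2.1, 1.1, 3.8]
opening: 0.13
grasp_force: 30.0
```

step_arm(
  targets=[
    [-1,0,0,-0.012,0],
    [-1,0,0,-0.024,0],
    [-1,0,0,-0.036,0],
    [-1,0,0,-0.044,0],
    [-1,0,0,-0.044,0],
  ],
)

```text
time_s: 5.95
position: [0.4628, -0.1104, 0.0458]
tcp_rot: [[-0.999, 0.038, 0.001], [0.038, 0.999, -0.0], [-0.001, -0.0, -1.0]]
force: [0.3, 0.4, 2.8]
opening: 0.133
grasp_force: 30.0
```

```bash
python3 look.py p2
```

```text
5.95 [ 0.4628 -0.1104  0.0458] 177.82 0.133 [0.3 0.4 2.8] [ 0.01 -0.12 -0.03] 30.0
```

View pics/p2.png

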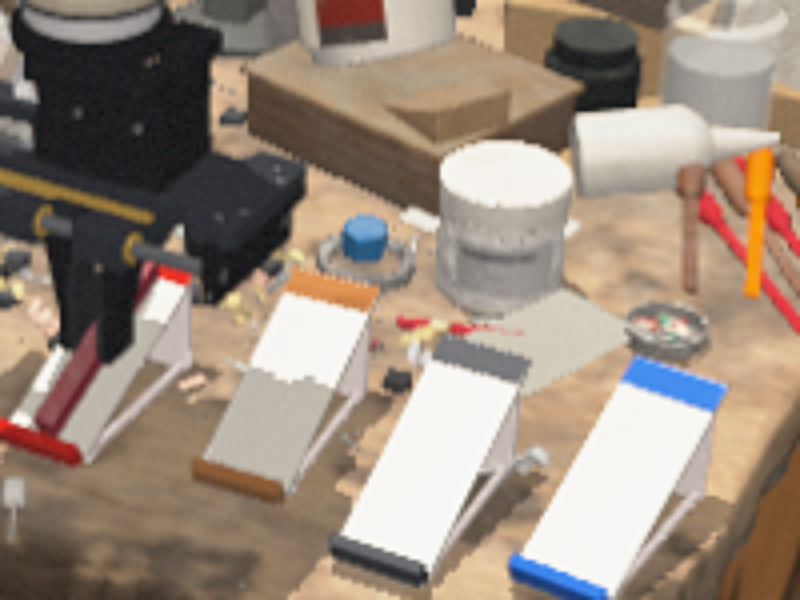

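The bar has tipped nearly flush at low force (crop ~(90,370)), lower end just above the lip. Releasing narrowly, then raising.

step_arm(
  targets=[
    [-0.7,0,0,0,0],
    [-0.6,0,0,0,0],
    [-0.55,0,0,0,0],
    [-0.55,0,0,0,0],
    [-0.5,0,0,0,0],
    [-0.5,0,0,0,0],
    [-0.5,0,0,0.05,0],
    [-0.5,0,0,0.1,0],
    [-0.5,0,0,0.25,0],
    [-0.5,0,0,0.454,0],
    [-0.5,0,0,0.454,0],
  ],
)

```text
time_s: 7.1
position: [0.4659, -0.1117, 0.1646]
tcp_rot: [[-0.999, 0.037, 0.011], [0.037, 0.999, -0.006], [-0.011, -0.005, -1.0]]
force: [1.9, -0.1, -0.5]
opening: 0.247
grasp_force: 0.0
```

```bash
cat > chk.py <<'E'
# bar on rest: compare the bar's long axis with the rest's mid-line (top view), and gap to the lip
from h import *
import sys
kind,roi=sys.argv[1],eval(sys.argv[2]); seat=eval(sys.argv[3]); th=float(sys.argv[4])
t=capture('top'); b=blobs(mask(t['color'],kind,roi),1)[0]; e,w,l=ends(b[2])
sx,sy,yaw=seat; yr=np.radians(yaw); n=np.array([-np.sin(.419)*np.cos(yr),-np.sin(.419)*np.sin(yr),np.cos(.419)])
p0=np.array([sx,sy,.010])+n*th
o,d=rays(t,e); P=o+d*(((p0-o)@n)/(d@n))[:,None]
u=np.array([np.cos(.419)*np.cos(yr),np.cos(.419)*np.sin(yr),np.sin(.419)]); lat=np.array([-np.sin(yr),np.cos(yr),0])
print('px',e.round(1).tolist(),round(w,1),round(l,1),'along mm',((P-p0)@u*1e3).round(1),'lateral mm',((P-p0)@lat*1e3).round(1))
E
python3 look.py p3; python3 m0.py >/dev/null 2>&1; python3 chk.py red "(340,217,370,268)" "(.413,-.108,-2.2)" .012
```

```text
7.1 [ 0.4659 -0.1117  0.1646] 177.86 0.247 [ 1.9 -0.1 -0.5] [-0.04 -0.04 -0.02] 0.0
px [[353.5, 263.0], [353.5, 267.0]] 3.0 4.0 along mm [23.9 15.8] lateral mm [ 0.1 -0.4]
```

View pics/p3.png

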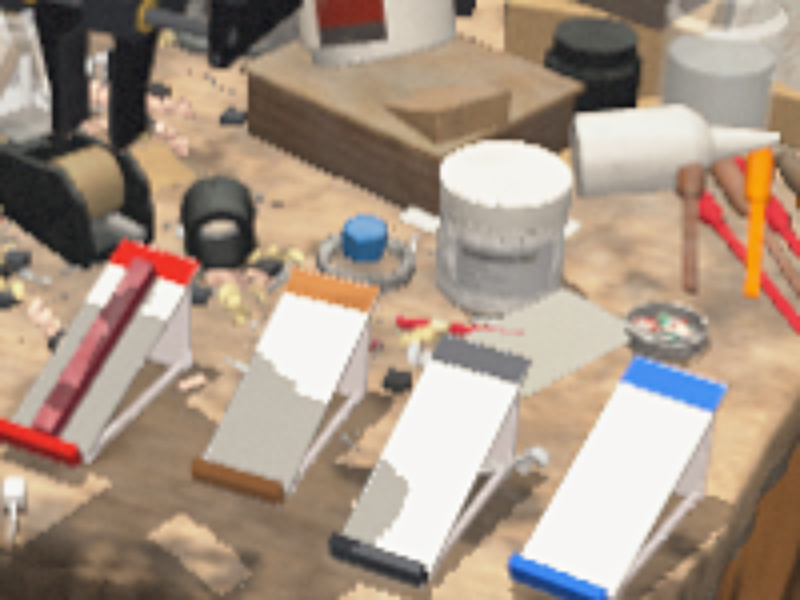

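Red lies centred on its rest against the red lip (crop ~(95,345)). Next, the blue bar.

step_arm(
  targets=[
    [-0.3,0,0.2,0,0.03],
    [-0.2,0,0.4,0,0.07],
    [-0.2,0,0.6,0,0.079],
    [-0.2,0,0.676,0,0.079],
    [-0.2,0,0.676,-0.2,0.079],
    [-0.2,0,0.676,-0.35,0.079],
    [-0.2,0,0.676,-0.48,0.079],
    [-0.2,0,0.676,-0.56,0.079],
    [-0.2,0,0.676,-0.592,0.079],
    [-0.2,0,0.676,-0.592,0.079],
    [-1,0,0.676,-0.592,0.079],
    [-1,0,0.676,-0.592,0.079],
    [-1,0,0.676,-0.592,0.079],
    [-1,0,0.676,-0.592,0.079],
    [-1,0,0.676,-0.592,0.079],
    [-1,0,0.676,-0.592,0.079],
  ],
)

```text
time_s: 8.9
position: [0.4626, 0.0589, 0.0119]
tcp_rot: [[-0.978, -0.209, 0.001], [-0.209, 0.978, -0.0], [-0.001, -0.0, -1.0]]
force: [-0.0, -0.9, 1.6]
opening: 0.152
grasp_force: 30.0
```

step_arm(
  targets=[
    [-1,0,0,0.2,0],
    [-1,0,0,0.4,0],
    [-1,0,-0.1,0.592,-0.02],
    [-1,0.062,-0.3,0.592,-0.05],
    [-1,0.062,-0.5,0.592,-0.097],
    [-1,0.062,-0.7,0.592,-0.097],
    [-1,0.062,-0.9,0.592,-0.097],
    [-1,0.062,-1,0.592,-0.097],
  ],
)

```text
time_s: 9.7
position: [0.478, -0.1949, 0.1598]
tcp_rot: [[-0.995, 0.097, 0.002], [0.097, 0.995, -0.002], [-0.002, -0.002, -1.0]]
force: [0.6, 0.2, -0.3]
opening: 0.15
grasp_force: 30.0
```

step_arm(
  targets=[
    [-1,0,-0.2,0,0],
    [-1,0,-0.4,0,0],
    [-1,0,-0.6,0,0],
    [-1,0,-0.712,-0.1,0],
    [-1,0,-0.712,-0.24,0],
    [-1,0,-0.712,-0.33,0],
    [-1,0,-0.712,-0.36,0],
    [-1,0,-0.712,-0.36,0],
  ],
)

```text
time_s: 10.5
position: [0.4771, -0.3682, 0.0683]
tcp_rot: [[-0.996, 0.094, -0.002], [0.094, 0.996, 0.002], [0.002, 0.002, -1.0]]
force: [-0.0, 0.5, -1.0]
opening: 0.151
grasp_force: 30.0
```

```bash
python3 look.py b1
```

```text
10.5 [ 0.4771 -0.3682  0.0683] 174.6 0.151 [-0.   0.5 -1. ] [-0.04  0.05 -0.02] 30.0
```

View pics/b1.png

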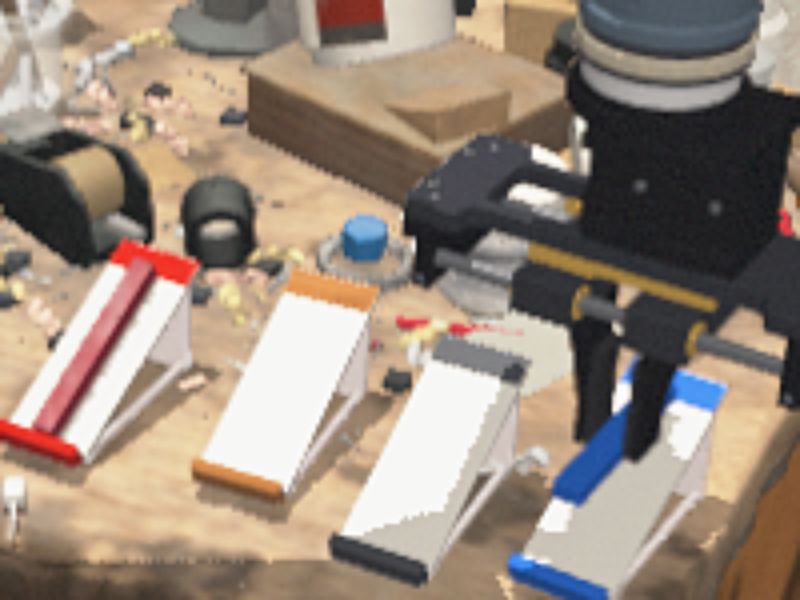

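Blue is held above the blue rest, aligned with it (crop ~(605,450)). Lowering until it tips.

step_arm(
  targets=[
    [-1,0,0,-0.02,0],
    [-1,0,0,-0.035,0],
    [-1,0,0,-0.05,0],
    [-1,0,0,-0.065,0],
    [-1,0,0,-0.08,0],
    [-1,0,0,-0.092,0],
    [-1,0,0,-0.1,0],
    [-1,0,0,-0.1,0],
    [-1,0,0,-0.1,0],
  ],
)

```text
time_s: 11.45
position: [0.4777, -0.369, 0.0444]
tcp_rot: [[-0.996, 0.094, -0.0], [0.094, 0.996, 0.0], [0.0, 0.0, -1.0]]
force: [-0.7, 0.2, 3.1]
opening: 0.152
grasp_force: 30.0
```

step_arm(
  targets=[
    [-0.65,0,0,0,0],
    [-0.55,0,0,0,0],
    [-0.5,0,0,0,0],
    [-0.5,0,0,0,0],
    [-0.45,0,0,0,0],
    [-0.45,0,0,0,0],
    [-0.45,0,0,0.05,0],
    [-0.45,0,0,0.1,0],
    [-0.45,0,0,0.25,0],
    [-0.45,0,0,0.46,0],
    [-0.45,0,0,0.46,0],
  ],
)

```text
time_s: 12.55
position: [0.4813, -0.3727, 0.1675]
tcp_rot: [[-0.996, 0.094, 0.01], [0.094, 0.996, -0.012], [-0.011, -0.011, -1.0]]
force: [-0.1, -1.1, 0.4]
opening: 0.275
grasp_force: 0.0
```

```bash
python3 chk.py blue "(470,213,512,263)" "(.432,-.3645,-5.4)" .010;python3 chk.py blue "(470,213,512,263)" "(.432,-.3645,-5.4)" .010
python3 - <<'E'
from h import *
# scene view, own mid-line: bar axis vs board
s=capture('scene');m=mask(s['color'],'blue',(432,250,500,326));print([(b[0].round(1),b[1]) for b in blobs(m,4)])
E
```

```text
px [[491.5, 247.39999389648438], [487.8999938964844, 262.0]] 6.1 15.0 along mm [35.7  5.9] lateral mm [1.2 1.9]
px [[491.29998779296875, 247.8000030517578], [488.3999938964844, 259.3999938964844]] 5.8 11.9 along mm [34.8 11.3] lateral mm [1.5 2. ]
[(array([463.2, 290.8]), np.int32(681))]
```

step_arm(
  targets=[
    [-0.2,0,0.2,0,-0.01],
    [-0.2,0,0.4,0,-0.023],
    [-0.2,0,0.6,0,-0.023],
    [-0.2,0,0.8,0,-0.023],
    [-0.2,0,1,0,-0.023],
  ],
)

```text
time_s: 13.2
position: [0.4763, -0.1167, 0.1582]
tcp_rot: [[-0.986, 0.167, -0.003], [0.167, 0.986, 0.002], [0.003, 0.001, -1.0]]
force: [0.6, -0.1, 0.2]
opening: 0.4
grasp_force: 0.0
```

step_arm(
  targets=[
    [-0.2,0.1,0.2,0,0],
    [-0.2,0.211,0.4,0,0],
    [-0.2,0.211,0.6,0,0],
    [-0.2,0.211,0.8,0,0],
    [-0.2,0.211,1,0,0],
    [-0.2,0.211,1,-0.2,0],
    [-0.2,0.211,1,-0.3,0],
    [-0.2,0.211,1,-0.3,0],
  ],
)

```text
time_s: 14.0
position: [0.526, 0.1316, 0.08]
tcp_rot: [[-0.986, 0.164, -0.012], [0.164, 0.986, -0.001], [0.011, -0.002, -1.0]]
force: [-0.1, -0.0, 0.4]
opening: 0.402
grasp_force: 0.0
```

```bash
python3 look.py g0; python3 chk.py blue "(470,213,512,263)" "(.432,-.3645,-5.4)" .010; python3 chk.py red "(340,217,370,268)" "(.413,-.108,-2.2)" .012
```

```text
14.0 [0.526  0.1316 0.08  ] 170.55 0.402 [-0.1 -0.   0.4] [-0.01  0.03 -0.02] 0.0
px [[498.6000061035156, 213.89999389648438], [487.79998779296875, 262.6000061035156]] 6.0 49.9 along mm [101.5   4.6] lateral mm [1.8 1.8]
px [[355.3999938964844, 237.10000610351562], [353.20001220703125, 267.1000061035156]] 4.0 30.1 along mm [75.  15.6] lateral mm [0.1 0.1]
```

step_arm(
  targets=[
    [-0.2,0,0.016,-0.1,0],
    [-0.2,0,0.016,-0.2,0],
    [-0.2,0,0.016,-0.27,0],
    [-0.2,0,0.016,-0.296,0],
    [-0.2,0,0.016,-0.296,0],
    [-1,0,0.016,-0.296,0],
    [-1,0,0.016,-0.296,0],
    [-1,0,0.016,-0.296,0],
    [-1,0,0.016,-0.296,0],
    [-1,0,0.016,-0.296,0],
    [-1,0,0.016,-0.296,0],
  ],
)

```text
time_s: 15.25
position: [0.5311, 0.1349, 0.0113]
tcp_rot: [[-0.986, 0.166, 0.001], [0.166, 0.986, -0.0], [-0.001, 0.0, -1.0]]
force: [-0.1, -0.4, 6.3]
opening: 0.153
grasp_force: 30.0
```

step_arm(
  targets=[
    [-1,0,0,0.2,0],
    [-1,0,0,0.4,0],
    [-1,-0.03,-0.1,0.596,0],
    [-1,-0.1,-0.3,0.596,0.03],
    [-1,-0.2,-0.5,0.596,0.052],
    [-1,-0.286,-0.7,0.596,0.052],
    [-1,-0.286,-0.9,0.596,0.052],
    [-1,-0.286,-1,0.596,0.052],
  ],
)

```text
time_s: 16.05
position: [0.4577, -0.1169, 0.1596]
tcp_rot: [[-1.0, 0.004, -0.001], [0.004, 1.0, 0.0], [0.001, 0.0, -1.0]]
force: [0.1, -0.0, -0.8]
opening: 0.153
grasp_force: 30.0
```

step_arm(
  targets=[
    [-1,0,-0.2,0,0],
    [-1,0,-0.4,0,0],
    [-1,0,-0.6,0,0],
    [-1,0,-0.694,-0.1,0],
    [-1,0,-0.694,-0.24,0],
    [-1,0,-0.694,-0.33,0],
    [-1,0,-0.694,-0.36,0],
    [-1,0,-0.694,-0.36,0],
  ],
)

```text
time_s: 16.85
position: [0.4584, -0.2879, 0.0685]
tcp_rot: [[-1.0, 0.003, -0.002], [0.003, 1.0, 0.002], [0.002, 0.002, -1.0]]
force: [0.2, 0.6, 0.8]
opening: 0.153
grasp_force: 30.0
```

step_arm(
  targets=[
    [-1,0,0,-0.02,0],
    [-1,0,0,-0.035,0],
    [-1,0,0,-0.05,0],
    [-1,0,0,-0.065,0],
    [-1,0,0,-0.08,0],
    [-1,0,0,-0.09,0],
    [-1,0,0,-0.098,0],
    [-1,0,0,-0.098,0],
    [-1,0,0,-0.098,0],
  ],
)

```text
time_s: 17.75
position: [0.459, -0.2886, 0.045]
tcp_rot: [[-1.0, 0.003, -0.0], [0.003, 1.0, 0.0], [0.0, 0.0, -1.0]]
force: [-1.6, 0.1, 4.1]
opening: 0.152
grasp_force: 30.0
```

```bash
python3 look.py g2
```

```text
17.75 [ 0.459  -0.2886  0.045 ] 179.82 0.152 [-1.6  0.1  4.1] [-0.04 -0.09 -0.  ] 30.0
```

View pics/g2.png

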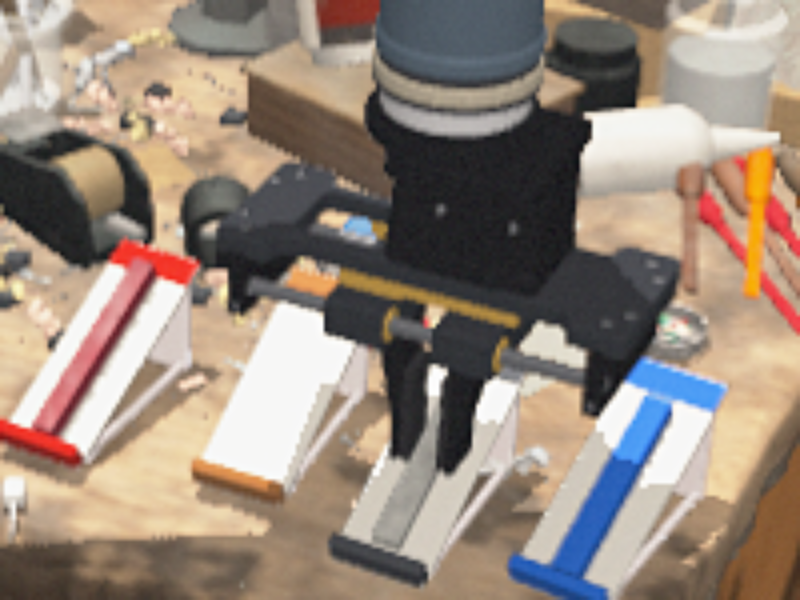

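Blue lies at its lip (crop ~(610,490)). Grey is tipped along the grey rest just above the lip (crop ~(405,510)). Releasing grey, then going to the wood stick.

step_arm(
  targets=[
    [-0.65,0,0,0,0],
    [-0.55,0,0,0,0],
    [-0.5,0,0,0,0],
    [-0.5,0,0,0,0],
    [-0.45,0,0,0,0],
    [-0.45,0,0,0,0],
    [-0.45,0,0,0.05,0],
    [-0.45,0,0,0.1,0],
    [-0.45,0,0,0.25,0],
    [-0.45,0,0,0.458,0],
    [-0.45,0,0,0.458,0],
  ],
)

```text
time_s: 18.9
position: [0.4625, -0.2917, 0.1666]
tcp_rot: [[-1.0, 0.003, 0.01], [0.003, 1.0, -0.01], [-0.011, -0.01, -1.0]]
force: [0.7, -0.7, 1.1]
opening: 0.277
grasp_force: 0.0
```

step_arm(
  targets=[
    [-0.2,0.02,0.2,0,0.02],
    [-0.2,0.058,0.4,0,0.048],
    [-0.2,0.058,0.6,0,0.048],
    [-0.2,0.058,0.8,0,0.048],
    [-0.2,0.058,1,0,0.048],
  ],
)

```text
time_s: 19.4
position: [0.4735, -0.038, 0.1604]
tcp_rot: [[-0.989, -0.146, 0.002], [-0.146, 0.989, -0.0], [-0.001, -0.001, -1.0]]
force: [1.4, 0.6, 0.7]
opening: 0.399
grasp_force: 0.0
```

step_arm(
  targets=[
    [-0.2,0,0.168,0,0],
    [-0.2,0,0.168,-0.2,0],
    [-0.2,0,0.168,-0.4,0],
    [-0.2,0,0.168,-0.52,0],
    [-0.2,0,0.168,-0.58,0],
    [-0.2,0,0.168,-0.6,0],
    [-0.2,0,0.168,-0.6,0],
    [-1,0,0.168,-0.6,0],
    [-1,0,0.168,-0.6,0],
    [-1,0,0.168,-0.6,0],
    [-1,0,0.168,-0.6,0],
    [-1,0,0.168,-0.6,0],
    [-1,0,0.168,-0.6,0],
  ],
)

```text
time_s: 20.7
position: [0.4739, 0.0022, 0.01]
tcp_rot: [[-0.989, -0.147, 0.001], [-0.147, 0.989, -0.0], [-0.001, -0.0, -1.0]]
force: [0.9, 0.9, 5.6]
opening: 0.089
grasp_force: 30.0
```

step_arm(
  targets=[
    [-1,0,0,0.2,0],
    [-1,0,0,0.4,0],
    [-1,0,-0.1,0.6,0],
    [-1,0.04,-0.3,0.6,-0.02],
    [-1,0.04,-0.5,0.6,-0.038],
    [-1,0.04,-0.7,0.6,-0.038],
    [-1,0.04,-0.83,0.6,-0.038],
    [-1,0.04,-0.83,0.45,-0.038],
    [-1,0.04,-0.83,0.32,-0.038],
    [-1,0.04,-0.83,0.26,-0.038],
    [-1,0.04,-0.83,0.25,-0.038],
    [-1,0.04,-0.83,0.25,-0.038],
  ],
)

```text
time_s: 21.9
position: [0.4833, -0.205, 0.0717]
tcp_rot: [[-1.0, -0.028, -0.001], [-0.028, 1.0, 0.001], [0.001, 0.001, -1.0]]
force: [0.0, 0.1, 0.2]
opening: 0.093
grasp_force: 30.0
```

step_arm(
  targets=[
    [-1,0,0,-0.02,0],
    [-1,0,0,-0.035,0],
    [-1,0,0,-0.05,0],
    [-1,0,0,-0.065,0],
    [-1,0,0,-0.08,0],
    [-1,0,0,-0.09,0],
    [-1,0,0,-0.1,0],
    [-1,0,0,-0.102,0],
    [-1,0,0,-0.102,0],
  ],
)

```text
time_s: 22.8
position: [0.4834, -0.2051, 0.0464]
tcp_rot: [[-1.0, -0.028, -0.0], [-0.028, 1.0, 0.0], [0.0, 0.0, -1.0]]
force: [-1.2, -0.3, 4.3]
opening: 0.094
grasp_force: 30.0
```

```bash
python3 look.py w2
```

```text
22.8 [ 0.4834 -0.2051  0.0464] -178.38 0.094 [-1.2 -0.3  4.3] [ 0.01 -0.13 -0.  ] 30.0
```

View pics/w2.png

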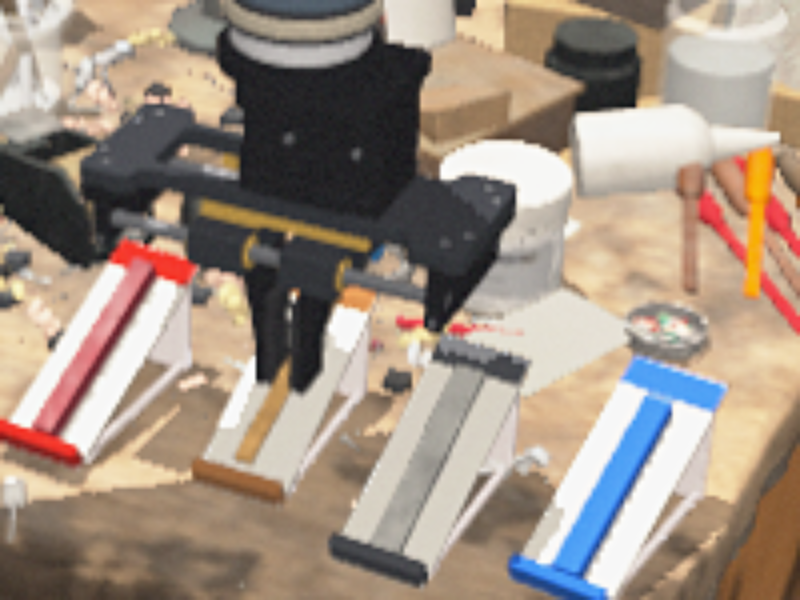

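Grey and blue are seated. Wood is tipped along its rest, its lower end about 8 mm short of the lip (crop ~(250,450)). Releasing it and moving clear.

step_arm(
  targets=[
    [-0.8,0,0,0,0],
    [-0.72,0,0,0,0],
    [-0.67,0,0,0,0],
    [-0.65,0,0,0,0],
    [-0.6,0,0,0,0],
    [-0.6,0,0,0,0],
    [-0.6,0,0,0.05,0],
    [-0.6,0,0,0.1,0],
    [-0.6,0,0,0.25,0],
    [-0.6,0,0,0.46,0],
    [-0.6,0,0.2,0.6,0],
    [-0.6,0,0.4,0.6,0],
    [-0.6,0,0.7,0.6,0],
    [-0.6,0,1,0.6,0],
    [-0.6,0,1,0.6,0],
    [-0.6,0,1,0.6,0],
  ],
)

```text
time_s: 24.45
position: [0.4823, 0.0493, 0.1979]
tcp_rot: [[-0.999, -0.033, 0.001], [-0.033, 0.999, 0.001], [-0.001, 0.001, -1.0]]
force: [-0.7, -0.8, -0.9]
opening: 0.197
grasp_force: 0.0
```

```bash
python3 look.py f1; cat > fin.py <<'E'
from h import *
t=capture('top');s=capture('scene')
h=cv2.cvtColor(cv2.GaussianBlur(t['color'],(3,3),0),cv2.COLOR_RGB2HSV)
for r,c0,c1 in ((225,340,370),(250,340,370),(222,388,422),(250,388,422),(232,434,468),(262,434,468),(222,474,514),(252,474,514)):
    v=h[r,c0:c1];print(r,c0,'S',v[:,1].tolist(),'V',v[:,2].tolist())
E
python3 fin.py
python3 - <<'E'
import cv2
E
python3 - <<'E'
from h import *
t=cv2.cvtColor(capture('top')['color'],cv2.COLOR_RGB2BGR);s=cv2.cvtColor(capture('scene')['color'],cv2.COLOR_RGB2BGR)
a=cv2.resize(t[190:290,325:525],(800,400),interpolation=cv2.INTER_CUBIC)[:300]
a=cv2.resize(t[195:285,330:520],(600,284),interpolation=cv2.INTER_CUBIC);b=cv2.resize(s[225:325,300:500],(600,300),interpolation=cv2.INTER_CUBIC)
cv2.imwrite('pics/final.png',np.vstack([a,b]))
E
```

```text
24.45 [0.4823 0.0493 0.1979] -178.09 0.197 [-0.7 -0.8 -0.9] [-0.04  0.01  0.03] 0.0
225 340 S [71, 78, 70, 49, 32, 27, 27, 27, 27, 29, 27, 31, 49, 72, 89, 93, 94, 97, 92, 72, 42, 25, 22, 23, 23, 22, 23, 26, 33, 37] V [165, 164, 163, 157, 152, 151, 151, 151, 151, 151, 150, 148, 147, 149, 155, 159, 160, 161, 160, 160, 169, 184, 194, 197, 197, 197, 197, 193, 187, 184]
250 340 S [69, 46, 32, 29, 29, 29, 29, 30, 29, 29, 36, 55, 81, 99, 106, 107, 97, 73, 45, 33, 29, 28, 30, 29, 30, 35, 53, 75, 82, 80] V [115, 128, 142, 149, 151, 150, 150, 151, 151, 149, 142, 130, 120, 118, 118, 119, 121, 129, 141, 149, 152, 153, 153, 152, 151, 145, 139, 146, 162, 175]
222 388 S [46, 36, 23, 9, 4, 11, 19, 23, 22, 22, 22, 23, 23, 23, 23, 35, 69, 108, 124, 121, 95, 55, 28, 22, 22, 23, 23, 22, 21, 28, 50, 72, 80, 79] V [162, 163, 165, 171, 183, 193, 198, 198, 197, 197, 197, 198, 197, 198, 196, 189, 184, 187, 193, 196, 193, 189, 192, 196, 197, 198, 198, 198, 194, 184, 174, 173, 176, 177]
250 388 S [75, 76, 75, 65, 45, 30, 25, 23, 23, 23, 23, 23, 22, 24, 33, 66, 107, 128, 121, 92, 50, 26, 22, 22, 22, 22, 22, 28,
[... 887 characters left out ...]
, 21, 21, 23, 22, 22, 22, 22, 5, 60, 138, 173, 180, 181, 183, 167, 113, 40, 8, 22, 23, 22, 21, 20, 22, 20, 19, 19, 19, 19] V [171, 171, 169, 171, 180, 192, 193, 181, 170, 175, 190, 197, 198, 199, 198, 199, 198, 188, 159, 148, 159, 174, 180, 180, 180, 180, 178, 177, 184, 197, 199, 198, 193, 176, 149, 127, 119, 119, 119, 120]
252 474 S [63, 52, 34, 24, 21, 22, 22, 23, 23, 22, 21, 15, 22, 98, 154, 171, 172, 174, 165, 128, 61, 6, 17, 22, 22, 24, 30, 48, 71, 86, 88, 77, 49, 29, 22, 22, 19, 20, 20, 21] V [161, 157, 165, 184, 196, 198, 198, 198, 198, 197, 192, 175, 152, 154, 167, 176, 179, 180, 179, 177, 175, 176, 192, 197, 197, 193, 178, 150, 125, 113, 107, 99, 94, 98, 103, 106, 105, 103, 100, 97]
```

View pics/final.png

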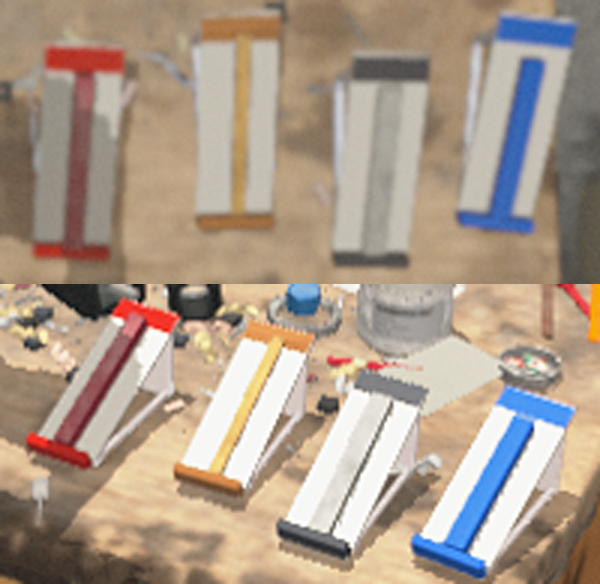

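All four bars lie on their matching rests with lower ends at the lips (top half of the picture: ~(78,245), (240,213), (375,252), (497,215)). The pixel-row profiles put each within about 2 mm of mid-board. I'll check the tweezers haven't moved and hand in.

```bash
python3 - <<'E'
from h import *
a=cv2.imread('pics/scene0.png')[192:225,205:236].astype(int);b=cv2.cvtColor(capture('scene')['color'],cv2.COLOR_RGB2BGR)
r=cv2.matchTemplate(b[180:237,193:248],a.astype(np.uint8),cv2.TM_CCOEFF_NORMED);_,v,_,l=cv2.minMaxLoc(r);print('tweezers match',round(v,2),l,'expected (12,12)')
if v>.7 and abs(l[0]-12)<2 and abs(l[1]-12)<2: print(hand_in())
E
```

```text
tweezers match 0.8 (12, 12) expected (12,12)
the job is handed in; nothing more can be done
None
```

All four bars lie on their matching rests, each within about 2 mm of mid-board with its lower end against the lip; the tweezers haven't moved, and I handed the job in at about 25 s.

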